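# Close the square spice jar, bring it to the front of the rack and hold the rack

### The job

The lid of the square jar on the revolving spice rack is standing proud: press it down fully home before the rack is turned, so that it cannot work loose on the way. Then turn the rack until the square jar stands at the front, in line with the middle of the base board's front edge (the edge nearest you), and finish with the gripper closed on the knob in the rack's middle, holding the turntable still there, ready for the cook to take the jar. All the jars stay standing in their places, and the mug, pepper mill and spoon are left alone.

Things in the scene. Friction and masses are not known exactly. Their poses are not given: they have to be found in the camera images.
- plinth: Square bamboo base board of the revolving spice rack, 280 x 280 mm, 18 mm high, fixed on the counter; it never turns or moves. Origin at the centre of its underside, on the vertical axis of the turntable. Its front edge is the one nearest the robot: its own -x axis points from the centre to the middle of that edge (the board may stand up to 17 degrees askew).
- turntable (a joint): Turn of the round bamboo turntable (264 mm across, centred on the plinth) in rad since the start, positive anticlockwise from above; no stops. Turns easily (0.04 N m), stays where left. Floor 34 mm above the counter, rim 22 mm and dividers 30 mm higher. Six places 60 degrees apart hold six loose jars, centres about 84 mm from the axis.
- knob: Round wooden turning knob on the turntable's centre post, rigid with the turntable: 42 mm across, 30 mm high, upright sides in its middle 18 mm. Origin at its centre, on the turntable's axis, 155 mm above the counter; it stands clear above all the jars, so it can be gripped across its sides from above in any direction.
- square_jar (a point): The one square jar on the turntable: white ceramic, 46 x 46 mm, 75 mm high without its lid, 0.2 to 0.37 kg with the lid, standing loose in its place. This point is the middle of the jar's body (37.5 mm above the turntable floor, 71.5 mm above the counter).
- lid_top (a point): Middle of the top face of the square jar's wooden lid (46 x 46 mm, 10 mm thick, flat on top, with a silicone seal plug below it). Fully home the lid sits flat on the jar's rim and this point is 119 mm above the counter, level with the lids of the round jars; at the start it stands 7 to 9 mm proud of that.
- square_lid (a joint): How far the square jar's lid is pushed down, in m: 0 = 9 mm proud, 0.009 = fully home on the rim. The seal rubs, so that it takes about 8 N straight down to slide it, and it stays where it is left.
- round_jar_1: Round white ceramic jar with its flat wooden lid already home: 48 mm across, 85 mm high with the lid, 0.25 kg, standing loose in one of the turntable's places. Origin at the centre of its underside.
- round_jar_2: Round white ceramic jar with its flat wooden lid already home: 48 mm across, 85 mm high with the lid, 0.25 kg, standing loose in one of the turntable's places. Origin at the centre of its underside.
- round_jar_3: Round white ceramic jar with its flat wooden lid already home: 48 mm across, 85 mm high with the lid, 0.25 kg, standing loose in one of the turntable's places. Origin at the centre of its underside.
- round_jar_4: Round white ceramic jar with its flat wooden lid already home: 48 mm across, 85 mm high with the lid, 0.25 kg, standing loose in one of the turntable's places. Origin at the centre of its underside.
- round_jar_5: Round white ceramic jar with its flat wooden lid already home: 48 mm across, 85 mm high with the lid, 0.25 kg, standing loose in one of the turntable's places. Origin at the centre of its underside.
- mug: White ceramic mug beside the rack, 82 mm across, 92 mm high. Leave alone. Origin at the centre of its underside.
- pepper_mill: Dark wooden pepper mill beside the rack, 56 mm across, 160 mm high. Leave alone. Origin at the centre of its underside.
- spoon: Wooden spoon, 240 mm long, lying on the counter between the rack and the mug. Leave alone. Origin at its underside, its length along its own x axis.
Things that resemble listed ones, but are neither listed nor needed, are in the scene too. Leave any black or red look-alike of the part that bears square_jar alone.

How it is judged:
On the way, in this order (a step that is already met when the one before it is completed fails the run):
1. the square jar's lid is pressed fully home (value of joint square_lid above 0.0075 m), for 0.2 s.
2. the square jar is at the front and the turntable is held still by its knob (y of square_jar in the frame of plinth between -0.014 and 0.014 m and x of square_jar in the frame of plinth between -0.112 and -0.055 m and contact force between the fingers and knob above 4 N and distance between the grasp point and knob below 0.03 m and velocity of joint turntable between -0.06 and 0.06 rad/s), for 0.3 s.
At the end, for the whole second after the job is handed in: Lid home within 1.5 mm; square jar upright at the front, its middle within 14 mm of the line from the axis to the middle of the base board's front edge; fingers gripping the knob (over 4 N), turntable still (under 0.06 rad/s); round jars upright in the rack (all of step 2 and value of joint square_lid above 0.0075 m and angle between each of square_jar, round_jar_1, round_jar_2, round_jar_3, round_jar_4, round_jar_5's own z axis and vertical below 0.1 rad and height (world z) of square_jar between 0.065 and 0.078 m and height (world z) of round_jar_1 between 0.028 and 0.04 m and horizontal distance between each of round_jar_1, round_jar_2, round_jar_3, round_jar_4, round_jar_5 and knob below 0.112 m and height (world z) of round_jar_2 between 0.028 and 0.04 m and height (world z) of round_jar_3 between 0.028 and 0.04 m and height (world z) of round_jar_4 between 0.028 and 0.04 m and height (world z) of round_jar_5 between 0.028 and 0.04 m); the arm keeps its last pose, push and grip.
It fails at once if the rack is turned by more than 20 degrees while the square jar's lid is not yet home (not (value of joint square_lid above 0.0075 m) and (value of joint turntable above 0.35 rad or value of joint turntable below -0.35 rad)).
It fails at once if a jar on the rack is tipped over or lifted out (angle between any of round_jar_1, round_jar_2, round_jar_3, round_jar_4, round_jar_5, square_jar's own z axis and vertical above 0.35 rad or height (world z) of any of round_jar_1, round_jar_2, round_jar_3, round_jar_4, round_jar_5 above 0.06 m or height (world z) of square_jar above 0.1 m).
It fails at once if the mug, the pepper mill or the spoon is pushed more than 25 mm or knocked over (distance of any of mug, pepper_mill, spoon from where it was at the start of the episode above 0.025 m or angle between any of mug, pepper_mill's own z axis and vertical above 0.35 rad).
It also fails if it takes over 48 s, if anything falls off the work surface, if the arm or the gripper's body presses on something with over 40 N, if the wrist force passes 120 N, or if a joint passes its speed limit or range.

### The arm

A 6-joint arm with a two-finger parallel gripper is mounted at the origin on the work surface. World frame = base frame: x ahead of the robot, y to its left, z up, the work surface at z = 0. Lengths are in m, angles in rad, forces in N, time in s.
With the tool pointing down it reaches from about 0.35 to 0.725 m from the base axis. Payload 6 kg.
Tool frame: the origin (TCP) lies on the centre line of the jaws, within the pads' length; the fingertips stand 25 mm ahead of it and the grasp point (between the pads) lies 6 mm ahead of it; x points along the fingers, y is the direction in which the jaws open and shut, and the axes are right-handed (so a half turn about x gives the same grasp; the last joint's range is limited). The gripper opens to 85 mm and grips with 20 to 120 N. Pads are 22 mm wide; open, the fingers measure 114 mm over their backs; the gripper's body (76 mm by 85 mm) begins 54 mm behind the grasp point. The pads swing forward as they close: fully open they stand 13 mm farther back than shut.
Start: joints at [-0.969, 0.04, 0.085, 0, -1.615, -0.334], TCP at [0.159, -0.579, 0.256] pointing down, gripper open.
Joint ranges: [-2.56, 2.56], [-1.29, 2.01], [-1.08, 1.49], [-3.29, 1.98], [-2.81, -0.18], [-2.99, 2.99]. Speed limits (rad/s): [2.57, 2.57, 3.01, 3.14, 3.14, 3.14].

### API

Orientations are given as a unit quaternion [x, y, z, w].
In Python, from bench import * gives the robot as it stands.
- The arm moves only by the tool step_arm, never from a script. Its argument "targets" is a list of rows, each an object with "hand": the closure, from 0 (fully open) to 1 (shut); "translation": the shift along the tool's x, y, z in m, a list of three; "angular": the turn, a rotation vector about the tool's x, y, z in degrees, a list of three. In form: [{"hand": hand, "translation": [tx, ty, tz], "angular": [wx, wy, wz]}, ...]. A call has exactly 5 rows; each row is the pose to reach, as a shift and turn from the pose measured when the call began, along the tool's axes at that moment; what a row does not reach only later rows make up. A row lasts 1/10 s, in which the tool goes at most 50 mm and 8.59 degrees, less where a joint would pass 70% of its speed; a pose out of reach is approached as far as the arm can. A call with a gripper value outside its range is refused whole. The fingers move at their own pace and stop on an object; "squeeze" is the grip in N (left out, the last holds). Time passes only in rows, so rows that repeat a pose let the fingers close, or fill a call up. It gives the time, the measured TCP pose, the force and the opening at its end, in the units of the state.
- get_state(): the state, without advancing time (a new reading comes with each control period).
- camera(name): name is "side" or "top" or "wrist"; returns the picture (420x560x3 uint8, red, green, blue); there is no depth.
- camera_model(name): a dict with "camera_matrix" (3x3 intrinsics, pixels), "rvec" (rotation vector, rad) and "tvec" (3), from world to camera coordinates, as OpenCV has them. Camera axes: x right, y down, z forward; pixel columns grow to the right and rows downward; lengths in m; the calibration is good to about 2 mm. A picture is of the moment at which its call begins: read the wrist's pose just before it. camera_model takes no time and is no camera call; for the wrist camera it gives the pose at the moment of the call.
- hand_in(): hands the job in, once; it reports no verdict.
The state is a dict: "time": time; "q": joint angles; "dq": joint speeds; "effort": joint torques, N m; "eef_pos": TCP position; "tool_rot": TCP orientation; "wrist_force": force on the tool from outside, world axes, zero at the start; "ft_torque": the same for the moment, N m; "finger_gap": finger opening in m.
Only numpy, scipy, OpenCV 4.12 (cv2) and the standard library are available. Lean on these libraries where they do the work, as an engineer would, in place of code of your own. Each camera call takes 0.05 s, during which the arm holds its last target.

## Working session

There is one attempt and no reset: what is moved stays moved. The work goes in short steps, Python scripts to look and compute and a tool call to move; the robot and the scene stay as the last step left them, time stands still between calls to the robot, and variables do not carry over. Pictures are saved under pics/ and viewed, and the job is handed in when it is done.

Besides the shell and the picture viewer there is one more tool, called after "Request:" as name(argument=value, ...) on one line, values as JSON. step_arm: Moves the arm, as the interface text tells. Its arguments: {"type":"object","properties":{"targets":{"type":"array"},"squeeze":{"type":"number"}},"required":["targets"]}

```bash
mkdir -p pics && ls && python3 - <<'E'
from bench import *
import cv2
s=get_state();print(s)
for n in("top","side","wrist"):
    im=camera(n);cv2.imwrite(f"pics/{n}0.png",im[:,:,::-1]);print(n,camera_model(n))
E
```

```text
pics
{'time': 0.0, 'q': array([-9.69285541e-01,  4.08114150e-02,  8.38016483e-02, -4.72230284e-04,
       -1.61548924e+00, -3.33706743e-01]), 'dq': array([-0.00319085, -0.00024096, -0.00089749, -0.00168923,  0.0014237 ,
       -0.00148772]), 'effort': array([ 1.08617438e-03, -3.68193412e+01,  3.47412622e+01,  6.93248883e+00,
       -5.32901584e-03,  4.50699744e-08]), 'eef_pos': array([ 0.1587825 , -0.57831408,  0.25527232]), 'tool_rot': array([-0.09379501,  0.70089833,  0.0950201 ,  0.70065342]), 'wrist_force': array([-0.42706403, -0.10449831, -0.32992315]), 'ft_torque': array([0.00515005, 0.01672662, 0.00432968]), 'finger_gap': 0.0850463240631092}
top {'camera_matrix': array([[473.43283477,   0.        , 279.92566011],
       [  0.        , 473.43283477, 205.05840834],
       [  0.        ,   0.        ,   1.        ]]), 'rvec': array([ 2.10818903, -2.14826047,  0.19966626]), 'tvec': array([0.01612936, 0.5332766 , 1.27171049])}
side {'camera_matrix': array([[401.90626519,   0.        , 274.57216505],
       [  0.        , 401.90626519, 212.49024985],
       [  0.        ,   0.        ,   1.        ]]), 'rvec': array([ 0.26440872, -2.62943703,  1.53606091]), 'tvec': array([0.53428245, 0.14520615, 1.11880036])}
wrist {'camera_matrix': array([[362.5199903 ,   0.        , 280.37000517],
       [  0.        , 362.5199903 , 211.39874219],
       [  0.        ,   0.        ,   1.        ]]), 'rvec': array([-1.76976349, -2.31988566, -0.38702358]), 'tvec': array([ 0.59982717, -0.04053745,  0.3805026 ])}
```

View pics/top0.png

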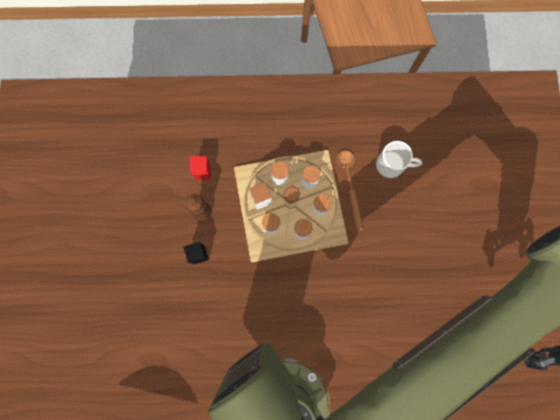

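View pics/side0.png

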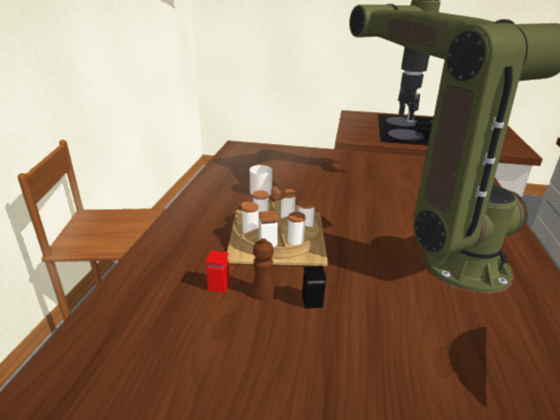

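View pics/wrist0.png

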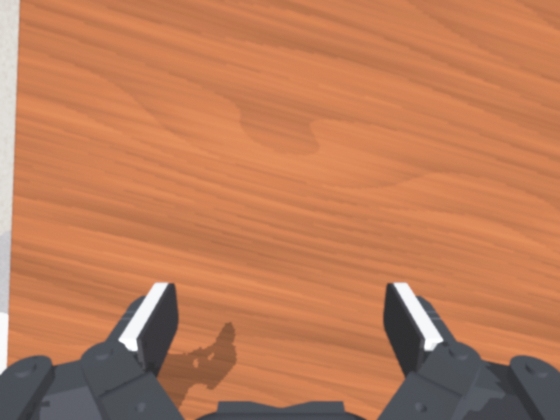

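The top view shows the rack near (291,205), the square lid near (261,195) and the knob near (291,195). The mug is at (395,160), the spoon at (350,190) and the pepper mill at (196,205). I'll zoom in and measure.

```bash
cat > h.py <<'E'
import numpy as np, cv2
from bench import *
from scipy.spatial.transform import Rotation as R
def ray(m,px,z):
    K=m["camera_matrix"];Rm=cv2.Rodrigues(m["rvec"])[0];c=-Rm.T@m["tvec"]
    out=[]
    for p in np.atleast_2d(px):
        d=Rm.T@np.linalg.inv(K)@np.array([p[0],p[1],1.]);out.append(c+d*(z-c[2])/d[2])
    return np.array(out)
def proj(m,P):
    return cv2.projectPoints(np.atleast_2d(np.array(P,float)),m["rvec"],m["tvec"],m["camera_matrix"],None)[0][:,0]
E
python3 - <<'E'
from h import *
im=cv2.imread("pics/top0.png");c=im[140:270,225:360]
cv2.imwrite("pics/topz.png",cv2.resize(c,None,fx=4.4,fy=4.4,interpolation=cv2.INTER_CUBIC))
m=camera_model("top")
hsv=cv2.cvtColor(im,cv2.COLOR_BGR2HSV)
print(ray(m,[[235,165],[330,151],[347,244],[250,261]],0.018).round(3))
print("knob",ray(m,[291.5,195],0.17).round(3),"lid",ray(m,[261,190],0.127).round(3))
E
```

```text
[[ 0.66   0.134  0.018]
 [ 0.697 -0.143  0.018]
 [ 0.424 -0.181  0.018]
 [ 0.382  0.092  0.018]]
knob [[ 0.537 -0.023  0.17 ]] lid [[0.56  0.056 0.127]]
```

View pics/topz.png

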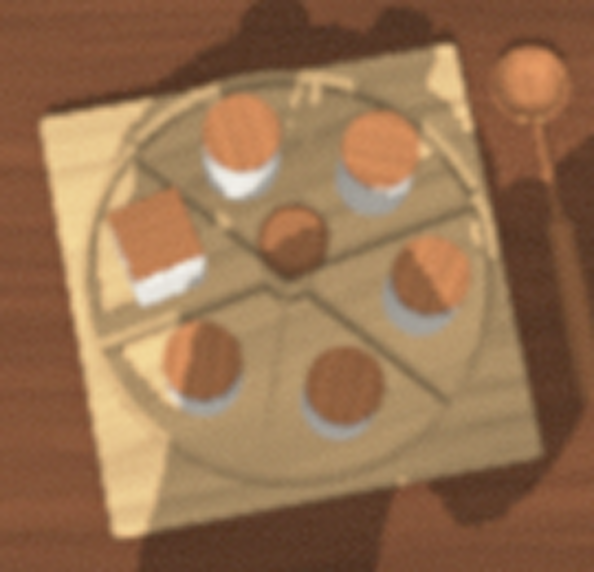

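```bash
python3 - <<'E'
from h import *
m=camera_model("top")
f=lambda a:(np.array(a)+.5)/4.4-.5+np.array([225,140])
C=ray(m,f([[40,118],[456,44],[543,456],[118,537]]),0.018)[:,:2]
print(C.round(4),"centre",C.mean(0).round(4))
ax=(C[2]+C[3]-C[0]-C[1])/2; print("front dir",np.linalg.norm(ax),np.degrees(np.arctan2(-ax[1],-ax[0])))
ay=(C[0]+C[3]-C[1]-C[2])/2; print("y axis",np.linalg.norm(ay),np.degrees(np.arctan2(ay[1],ay[0]))-90)
k=ray(m,f([293,240]),0.17)[0]
for z in(.126,.127,.128):
  L=ray(m,f([[108,220],[172,188],[204,247],[138,275]]),z)[:,:2];print(L.mean(0),np.linalg.norm(np.roll(L,1,0)-L,axis=1))
e=L[1]-L[0];print("lid edge",np.degrees(np.arctan2(e[1],e[0])), np.degrees(np.arctan2(*(L[2]-L[1])[::-1])))
print("knob",k)
d=L.mean(0)-k[:2];print(np.linalg.norm(d),np.degrees(np.arctan2(d[1],d[0])))
d=L.mean(0)-C.mean(0);print(np.linalg.norm(d),np.degrees(np.arctan2(d[1],d[0])))
for n,p in dict(spoontop=[530,80],).items(): print(n,ray(m,f(p),.01))
print("mug",ray(m,[395,153],.092),"mill",ray(m,[195,200],.16))
E
```

```text
[[ 0.6554  0.1376]
 [ 0.701  -0.1383]
 [ 0.4263 -0.1836]
 [ 0.3799  0.0885]] centre [ 0.5407 -0.024 ]
front dir 0.2791284580617542 9.739443312103877
y axis 0.2778663822681827 9.534874584554089
[0.55405152 0.05858749] [0.0382191  0.04302722 0.041049   0.04286824]
[0.55383897 0.05855177] [0.0381878  0.04299199 0.04101538 0.04283313]
[0.55362643 0.05851604] [0.03815651 0.04295675 0.04098177 0.04279803]
lid edge -63.82908019240605 -152.94668289023437
knob [ 0.53876045 -0.02225825  0.17      ]
0.0821308930679601 79.5717838260921
0.08348710062400816 81.0642402415545
spoontop [[ 0.67771604 -0.18751849  0.01      ]]
mug [[ 0.665387  -0.3132537  0.092    ]] mill [[0.5301406  0.22340042 0.16      ]]
```

```bash
cat >> h.py <<'E'
def to(target,s=None):
    s=s or get_state();Rm=R.from_quat(s["tool_rot"]).as_matrix()
    return (Rm.T@(np.array(target)-s["eef_pos"]))
def rep():
    s=get_state();Rm=R.from_quat(s["tool_rot"]).as_matrix()
    print("t",s["time"],"p",s["eef_pos"].round(4),"q",s["q"].round(3),"gap",round(s["finger_gap"],4))
    print("F",s["wrist_force"].round(2),"x",Rm[:,0].round(3),"y",Rm[:,1].round(3),"yaw_y deg",round(np.degrees(np.arctan2(Rm[1,1],Rm[0,1])),2))
    return s
E
python3 - <<'E'
from h import *
s=rep();print(to([.554,.0585,.256]).round(4))
m=camera_model("wrist");Rm=cv2.Rodrigues(m["rvec"])[0];print("cam in tool",to(-Rm.T@m["tvec"]), "fwd",R.from_quat(s["tool_rot"]).as_matrix().T@Rm[2])
E
```

```text
t 0.15 p [ 0.1588 -0.5784  0.2555] q [-0.969  0.041  0.084 -0.    -1.616 -0.334] gap 0.0853
F [ 0.45 -0.23 -0.68] x [-0.001  0.001 -1.   ] y [-0.265  0.964  0.001] yaw_y deg 105.34
[1.000e-04 5.096e-01 5.497e-01]
cam in tool [-0.11680186 -0.00039066 -0.08493588] fwd [ 9.46145584e-01 -5.65313344e-05  3.23741456e-01]
```

Request:
step_arm(targets=[{"hand": 1,"translation": [0,0.034,0.0365],"angular": [0,0,0]},{"hand": 1,"translation": [0,0.068,0.073],"angular": [0,0,0]},{"hand": 1,"translation": [0,0.102,0.11],"angular": [0,0,0]},{"hand": 1,"translation": [0,0.136,0.1465],"angular": [0,0,0]},{"hand": 1,"translation": [0,0.17,0.183],"angular": [0,0,0]}], squeeze=40)

```text
time: 0.65
eef_pos: [0.2907, -0.3643, 0.2555]
tool_rot: [-0.094, 0.701, 0.095, 0.701]
wrist_force: [0.7, -0.3, 0.6]
finger_gap: 0.0122
```

```bash
python3 - <<'E'
from h import *
s=rep();print(to([.554,.0585,.256]).round(4))
E
```

```text
t 0.65 p [ 0.2907 -0.3643  0.2555] q [-4.630e-01 -3.220e-01 -2.420e-01 -1.000e-03 -1.652e+00 -8.410e-01] gap 0.0122
F [ 0.74 -0.29  0.63] x [-0.     0.001 -1.   ] y [-0.264  0.964  0.001] yaw_y deg 105.31
[-0.      0.3382  0.3656]
```

Request:
step_arm(targets=[{"hand": 1,"translation": [0,0.034,0.0365],"angular": [0,0,0]},{"hand": 1,"translation": [0,0.068,0.073],"angular": [0,0,0]},{"hand": 1,"translation": [0,0.102,0.11],"angular": [0,0,0]},{"hand": 1,"translation": [0,0.136,0.1465],"angular": [0,0,0]},{"hand": 1,"translation": [0,0.17,0.183],"angular": [0,0,0]}])

```text
time: 1.15
eef_pos: [0.422, -0.1512, 0.2559]
tool_rot: [-0.094, 0.701, 0.095, 0.701]
wrist_force: [1.7, -0.6, -0.4]
finger_gap: -0.0
```

Request:
step_arm(targets=[{"hand": 1,"translation": [0,0.034,0.018],"angular": [0,0,0]},{"hand": 1,"translation": [0,0.068,0.036],"angular": [0,0,0]},{"hand": 1,"translation": [0,0.102,0.055],"angular": [0,0,0]},{"hand": 1,"translation": [0,0.11,0.06],"angular": [0,0,0]},{"hand": 1,"translation": [0,0.11,0.06],"angular": [0,0,0]}])

```text
time: 1.65
eef_pos: [0.4509, -0.028, 0.2557]
tool_rot: [-0.095, 0.701, 0.096, 0.701]
wrist_force: [-0.7, -0.3, -0.4]
finger_gap: -0.0001
```

```bash
python3 - <<'E'
from h import *
s=rep()
m=camera_model("wrist");im=camera("wrist");cv2.imwrite("pics/w1.png",im[:,:,::-1])
import pickle;pickle.dump(m,open("w1.pkl","wb"))
E
```

```text
t 1.65 p [ 0.4509 -0.028   0.2557] q [ 0.387 -0.364 -0.272 -0.002 -1.662 -1.687] gap -0.0001
F [-0.69 -0.25 -0.38] x [-0.     0.002 -1.   ] y [-0.267  0.964  0.002] yaw_y deg 105.49
```

View pics/w1.png

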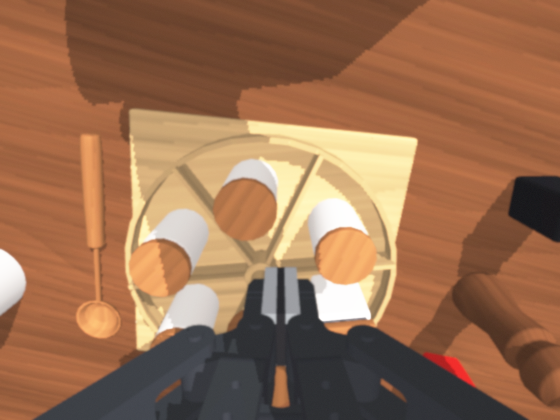

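The wrist camera faces back towards the robot, with the square jar half hidden at (340,300) and the other jars upright. I'll go over the lid using the top-view fix.

```bash
python3 - <<'E'
from h import *
print(to([.554,.0585,.17]).round(4))
E
```

```text
[0.086  0.0568 0.1228]
```

Request:
step_arm(targets=[{"hand": 1,"translation": [0,0.018,0.04],"angular": [0,0,0]},{"hand": 1,"translation": [0,0.036,0.08],"angular": [0,0,0]},{"hand": 1,"translation": [0,0.057,0.123],"angular": [0,0,0]},{"hand": 1,"translation": [0.035,0.057,0.123],"angular": [0,0,0]},{"hand": 1,"translation": [0.07,0.057,0.123],"angular": [0,0,0]}])

```text
time: 2.2
eef_pos: [0.5552, 0.0581, 0.1847]
tool_rot: [-0.094, 0.701, 0.095, 0.701]
wrist_force: [0.4, 0.6, -0.3]
finger_gap: 0.0001
```

```bash
python3 - <<'E'
from h import *
s=rep()
for n in("top","side"):
    im=camera(n);cv2.imwrite(f"pics/{n}1.png",im[:,:,::-1])
a=cv2.imread("pics/top1.png")[120:280,205:375];b=cv2.imread("pics/side1.png")[130:290,190:360]
cv2.imwrite("pics/z1.png",cv2.resize(np.hstack([a,b]),(800,376),interpolation=cv2.INTER_CUBIC))
print(to([.554,.0585,.155]).round(4))
E
```

```text
t 2.2 p [0.5552 0.0581 0.1847] q [ 4.630e-01 -6.700e-02 -1.510e-01 -1.000e-03 -1.487e+00 -1.766e+00] gap 0.0001
F [ 0.4   0.58 -0.35] x [-0.     0.001 -1.   ] y [-0.265  0.964  0.001] yaw_y deg 105.36
[0.0249 0.0008 0.0027]
```

View pics/z1.png

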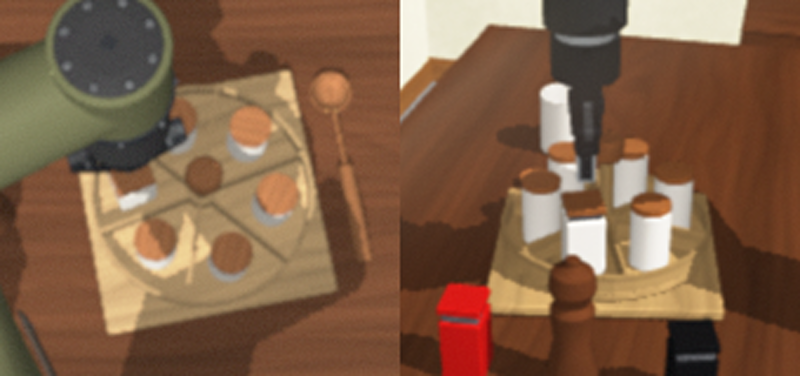

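```bash
python3 - <<'E'
from h import *
m=camera_model("side")
z=800/340
for P in([.5552,.0581,.16],[.554,.0585,.127],[.554,.0585,.119]):
    p=proj(m,P)[0]; print(P,p, ((p-[190,130])*z+[400,0]).round())
E
```

```text
[0.5552, 0.0581, 0.16] [267.30224002 203.20621096] [582. 172.]
[0.554, 0.0585, 0.127] [267.64331115 214.00128827] [583. 198.]
[0.554, 0.0585, 0.119] [267.62766804 216.54296407] [583. 204.]
```

Fingertips line up over the lid, with the projection at (583,198) matching the lid face. Now I press down gently.

Request:
step_arm(targets=[{"hand": 1,"translation": [0.015,0,0],"angular": [0,0,0]},{"hand": 1,"translation": [0.029,0,0],"angular": [0,0,0]},{"hand": 1,"translation": [0.032,0,0],"angular": [0,0,0]},{"hand": 1,"translation": [0.034,0,0],"angular": [0,0,0]},{"hand": 1,"translation": [0.036,0,0],"angular": [0,0,0]}])

```text
time: 2.8
eef_pos: [0.5528, 0.056, 0.1478]
tool_rot: [-0.095, 0.703, 0.094, 0.699]
wrist_force: [-1.3, -2.9, 8.5]
finger_gap: 0.0004
```

Request:
step_arm(targets=[{"hand": 1,"translation": [0.002,0,0],"angular": [0,0,0]},{"hand": 1,"translation": [0.003,0,0],"angular": [0,0,0]},{"hand": 1,"translation": [0.004,0,0],"angular": [0,0,0]},{"hand": 1,"translation": [0.005,0,0],"angular": [0,0,0]},{"hand": 1,"translation": [0.006,0,0],"angular": [0,0,0]}])

```text
time: 3.3
eef_pos: [0.5539, 0.0556, 0.1446]
tool_rot: [-0.095, 0.701, 0.093, 0.7]
wrist_force: [-1.3, -2.5, 7.7]
finger_gap: 0.0002
```

Request:
step_arm(targets=[{"hand": 1,"translation": [0.003,0,0],"angular": [0,0,0]},{"hand": 1,"translation": [0.004,0,0],"angular": [0,0,0]},{"hand": 1,"translation": [0.005,0,0],"angular": [0,0,0]},{"hand": 1,"translation": [0.006,0,0],"angular": [0,0,0]},{"hand": 1,"translation": [0.006,0,0],"angular": [0,0,0]}])

```text
time: 3.8
eef_pos: [0.5563, 0.0552, 0.144]
tool_rot: [-0.095, 0.698, 0.093, 0.703]
wrist_force: [-0.4, -0.8, 14.8]
finger_gap: -0.0002
```

Request:
step_arm(targets=[{"hand": 1,"translation": [0.004,0,0],"angular": [0,0,0]},{"hand": 1,"translation": [0.006,0,0],"angular": [0,0,0]},{"hand": 1,"translation": [0.007,0,0],"angular": [0,0,0]},{"hand": 1,"translation": [0.007,0,0],"angular": [0,0,0]},{"hand": 1,"translation": [0.007,0,0],"angular": [0,0,0]}])

```text
time: 4.3
eef_pos: [0.5594, 0.0546, 0.1439]
tool_rot: [-0.096, 0.694, 0.093, 0.707]
wrist_force: [-0.4, -1.1, 19.0]
finger_gap: -0.0
```

Force climbed to 19 N with no more travel (fingertip at z≈0.119), so the lid is home. I'll lift and take a look.

Request:
step_arm(targets=[{"hand": 1,"translation": [-0.015,0,0],"angular": [0,0,0]},{"hand": 1,"translation": [-0.045,0,0],"angular": [0,0,0]},{"hand": 1,"translation": [-0.09,0,0],"angular": [0,0,0]},{"hand": 1,"translation": [-0.12,-0.02,0.04],"angular": [0,0,0]},{"hand": 1,"translation": [-0.12,-0.04,0.07],"angular": [0,0,0]}])

```text
time: 4.8
eef_pos: [0.6372, 0.035, 0.2731]
tool_rot: [-0.096, 0.69, 0.093, 0.711]
wrist_force: [0.2, 0.4, 0.5]
finger_gap: 0.0001
```

```bash
python3 - <<'E'
from h import *
s=rep()
m=camera_model("wrist");im=camera("wrist");cv2.imwrite("pics/w2.png",im[:,:,::-1])
b=camera("side")[130:290,190:360,::-1]
cv2.imwrite("pics/s2.png",cv2.resize(b,None,fx=3.5,fy=3.5,interpolation=cv2.INTER_CUBIC))
import pickle;pickle.dump(m,open("w2.pkl","wb"))
E
```

```text
t 4.8 p [0.6372 0.035  0.2731] q [ 0.373  0.12   0.195  0.011 -1.619 -1.674] gap 0.0001
F [0.18 0.41 0.45] x [ 0.029 -0.    -1.   ] y [-0.266  0.964 -0.008] yaw_y deg 105.42
```

View pics/w2.png

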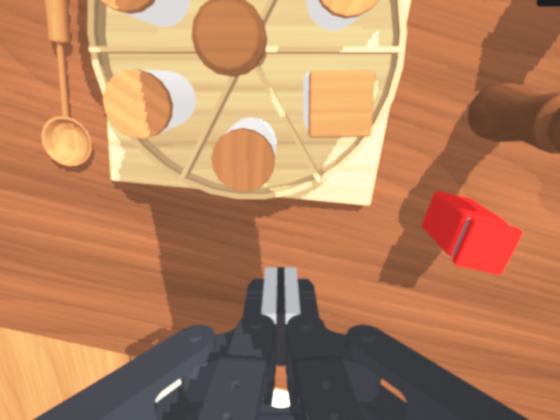

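View pics/s2.png

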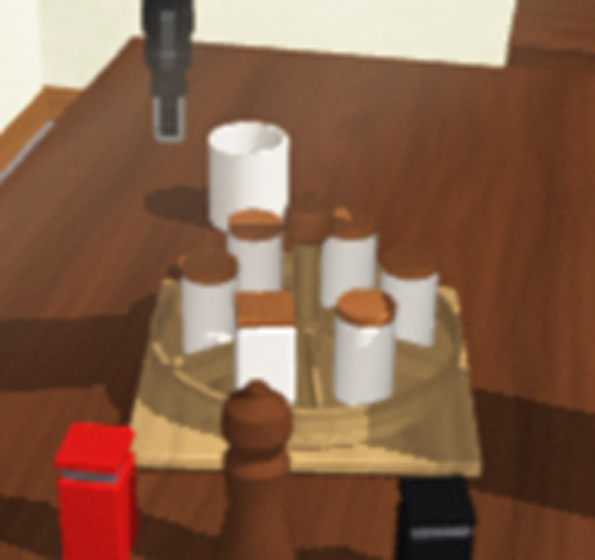

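Wrist view: knob top at (229,36), square lid spanning about (308–375, 71–136), back plinth corners near (112,180) and (371,205). In the side view the lid sits flush on the white body. Now I locate the points and compare.

```bash
python3 - <<'E'
from h import *
import pickle;m=pickle.load(open("w2.pkl","rb"))
im=cv2.imread("pics/w2.png");cv2.imwrite("pics/w2z.png",cv2.resize(im[0:220,80:440],None,fx=2.2,fy=2.2))
k=ray(m,[229,36],.17)[0][:2];L=ray(m,[[310,71],[375,70],[372,135],[308,137]],.119)[:,:2]
print("knob",k,"lid",L.mean(0),np.linalg.norm(np.roll(L,1,0)-L,axis=1))
for c in(k,np.array([.5407,-.024])):
  d=L.mean(0)-c;print(np.hypot(*d),np.degrees(np.arctan2(d[1],d[0])))
P=ray(m,[[112,180],[371,206]],.018)[:,:2];print(P,np.degrees(np.arctan2(*(P[1]-P[0])[::-1]))-90)
s=get_state();print("to knob hi",to([.5395,-.0235,.235]).round(4))
Rm=R.from_quat(s["tool_rot"]).as_matrix()
# vertical-down target with yaw 144
for y in(144,):
  a=np.radians(y);X=np.array([0,0,-1.]);Y=np.array([np.cos(a),np.sin(a),0]);T=np.c_[X,Y,np.cross(X,Y)]
  print(np.degrees(R.from_matrix(Rm.T@T).as_rotvec()).round(2))
E
```

```text
knob [ 0.54033922 -0.02189378] lid [0.55931077 0.05668282] [0.04516231 0.04472146 0.04433172 0.04676634]
0.0808344119305404 76.4262679632807
0.08280144215601669 77.01100587538686
[[ 0.69953783 -0.13506504]
 [ 0.65365408  0.13852652]] 9.520414928374123
to knob hi [ 0.027  -0.0295 -0.1103]
[-38.78   0.65   0.66]
```

View pics/w2z.png

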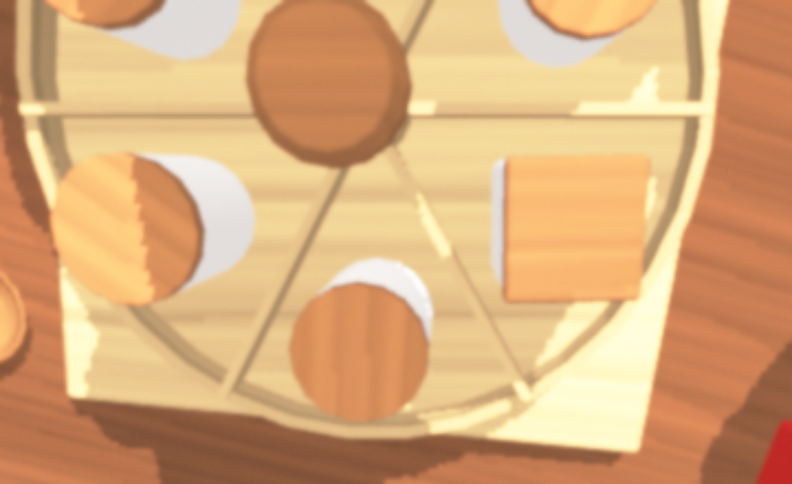

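Everything is still upright. The jar is now at about 76.7° around the axis and the front direction is 189.5°, so it needs about +112.8°. Next I go to the knob, with the jaws opened and pre-yawed.

Request:
step_arm(targets=[{"hand": 0,"translation": [0,-0.008,-0.03],"angular": [-8,0.2,0.2]},{"hand": 0,"translation": [0.007,-0.016,-0.06],"angular": [-16,0.4,0.4]},{"hand": 0,"translation": [0.017,-0.025,-0.09],"angular": [-24,0.6,0.6]},{"hand": 0,"translation": [0.027,-0.03,-0.11],"angular": [-32,0.6,0.6]},{"hand": 0,"translation": [0.027,-0.03,-0.11],"angular": [-38.8,0.6,0.6]}])

```text
time: 5.4
eef_pos: [0.5377, -0.0249, 0.2346]
tool_rot: [-0.323, 0.629, 0.323, 0.629]
wrist_force: [-0.4, -0.1, 0.6]
finger_gap: 0.0722
```

Request:
step_arm(targets=[{"hand": 0,"translation": [0,0,0],"angular": [0,0,0]},{"hand": 0,"translation": [0,0,0],"angular": [0,0,0]},{"hand": 0,"translation": [0,0,0],"angular": [0,0,0]},{"hand": 0,"translation": [0,0,0],"angular": [0,0,0]},{"hand": 0,"translation": [0,0,0],"angular": [0,0,0]}])

```text
time: 5.9
eef_pos: [0.5379, -0.0247, 0.2345]
tool_rot: [-0.322, 0.629, 0.322, 0.629]
wrist_force: [-1.3, -0.3, 0.4]
finger_gap: 0.086
```

```bash
python3 - <<'E'
from h import *
s=rep();print("to knob",to([.540,-.023,.161]).round(4))
Rm=R.from_quat(s["tool_rot"]).as_matrix()
a=np.radians(144);X=np.array([0,0,-1.]);Y=np.array([np.cos(a),np.sin(a),0]);T=np.c_[X,Y,np.cross(X,Y)]
print(np.degrees(R.from_matrix(Rm.T@T).as_rotvec()).round(2))
E
```

```text
t 5.9 p [ 0.5379 -0.0247  0.2345] q [ 0.328 -0.125 -0.115 -0.    -1.581 -0.951] gap 0.086
F [-1.27 -0.35  0.44] x [-0.  0. -1.] y [-0.812  0.584  0.   ] yaw_y deg 144.25
to knob [ 0.0735 -0.0007  0.0027]
[ 0.25 -0.01 -0.01]
```

Request:
step_arm(targets=[{"hand": 0,"translation": [0.02,-0.0005,0.0025],"angular": [0,0,0]},{"hand": 0,"translation": [0.04,-0.0005,0.0025],"angular": [0,0,0]},{"hand": 0,"translation": [0.06,-0.0005,0.0025],"angular": [0,0,0]},{"hand": 0,"translation": [0.073,-0.0005,0.0025],"angular": [0,0,0]},{"hand": 0,"translation": [0.073,-0.0005,0.0025],"angular": [0,0,0]}])

```text
time: 6.4
eef_pos: [0.5388, -0.023, 0.1594]
tool_rot: [-0.322, 0.631, 0.323, 0.628]
wrist_force: [-0.4, 0.2, -0.1]
finger_gap: 0.0854
```

Request:
step_arm(targets=[{"hand": 0.3,"translation": [0,0,0],"angular": [0,0,0]},{"hand": 0.45,"translation": [0,0,0],"angular": [0,0,0]},{"hand": 0.7,"translation": [0,0,0],"angular": [0,0,0]},{"hand": 1,"translation": [0,0,0],"angular": [0,0,0]},{"hand": 1,"translation": [0,0,0],"angular": [0,0,0]}], squeeze=40)

```text
time: 6.9
eef_pos: [0.5406, -0.0238, 0.1612]
tool_rot: [-0.323, 0.629, 0.321, 0.63]
wrist_force: [6.5, -4.6, 0.6]
finger_gap: 0.041
```

```bash
python3 - <<'E'
from h import *
s=rep()
E
```

```text
t 6.9 p [ 0.5406 -0.0238  0.1612] q [ 0.329 -0.109 -0.234  0.002 -1.445 -0.954] gap 0.041
F [ 6.51 -4.6   0.58] x [ 0.001 -0.002 -1.   ] y [-0.811  0.585 -0.002] yaw_y deg 144.2
```

Gripped, with a 41 mm gap matching the 42 mm knob. Now I turn anticlockwise (negative about tool x), smoothly.

Request:
step_arm(targets=[{"hand": 1,"translation": [0,0,0],"angular": [-2,0,0]},{"hand": 1,"translation": [0,0,0],"angular": [-6,0,0]},{"hand": 1,"translation": [0,0,0],"angular": [-11,0,0]},{"hand": 1,"translation": [0,0,0],"angular": [-16,0,0]},{"hand": 1,"translation": [0,0,0],"angular": [-20,0,0]}])

```text
time: 7.4
eef_pos: [0.5411, -0.0241, 0.1612]
tool_rot: [-0.428, 0.563, 0.426, 0.564]
wrist_force: [5.3, -2.8, -4.1]
finger_gap: 0.0407
```

```bash
python3 - <<'E'
from h import *
s=rep()
for n in("top","side"):
    im=camera(n);cv2.imwrite(f"pics/{n}3.png",im[:,:,::-1])
a=cv2.imread("pics/top3.png")[120:280,205:375];b=cv2.imread("pics/side3.png")[130:290,190:360]
cv2.imwrite("pics/z3.png",cv2.resize(np.hstack([a,b]),(800,376),interpolation=cv2.INTER_CUBIC))
E
```

```text
t 7.4 p [ 0.5411 -0.0241  0.1612] q [ 0.328 -0.108 -0.234  0.003 -1.444 -0.602] gap 0.0407
F [ 5.31 -2.76 -4.14] x [ 0.002 -0.002 -1.   ] y [-0.963  0.27  -0.003] yaw_y deg 164.36
```

View pics/z3.png

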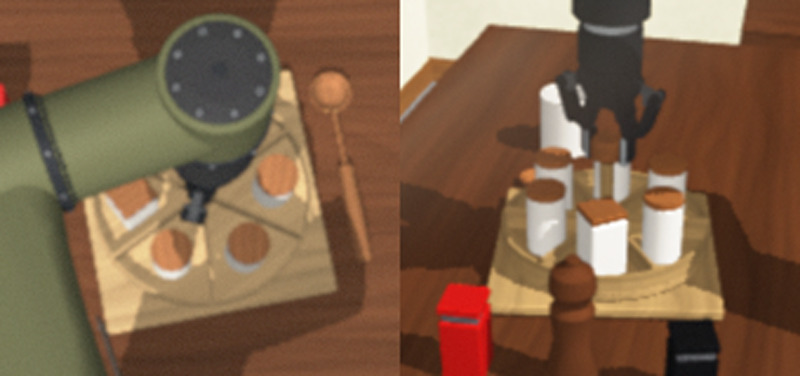

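The table follows the knob: the square jar moved from (130,185) to (135,200) in the zoom, and all jars are upright.

Request:
step_arm(targets=[{"hand": 1,"translation": [0,0,0],"angular": [-3,0,0]},{"hand": 1,"translation": [0,0,0],"angular": [-8,0,0]},{"hand": 1,"translation": [0,0,0],"angular": [-13,0,0]},{"hand": 1,"translation": [0,0,0],"angular": [-18,0,0]},{"hand": 1,"translation": [0,0,0],"angular": [-23,0,0]}])

```text
time: 8.0
eef_pos: [0.5417, -0.0242, 0.1612]
tool_rot: [0.533, -0.466, -0.53, -0.467]
wrist_force: [6.5, -0.5, -3.1]
finger_gap: 0.0406
```

Request:
step_arm(targets=[{"hand": 1,"translation": [0,0,0],"angular": [-5,0,0]},{"hand": 1,"translation": [0,0,0],"angular": [-10,0,0]},{"hand": 1,"translation": [0,0,0],"angular": [-15,0,0]},{"hand": 1,"translation": [0,0,0],"angular": [-20,0,0]},{"hand": 1,"translation": [0,0,0],"angular": [-24,0,0]}])

```text
time: 8.5
eef_pos: [0.5423, -0.024, 0.1611]
tool_rot: [0.619, -0.344, -0.616, -0.345]
wrist_force: [4.4, -0.9, -4.2]
finger_gap: 0.0412
```

Request:
step_arm(targets=[{"hand": 1,"translation": [0,0,0],"angular": [-5,0,0]},{"hand": 1,"translation": [0,0,0],"angular": [-10,0,0]},{"hand": 1,"translation": [0,0,0],"angular": [-15,0,0]},{"hand": 1,"translation": [0,0,0],"angular": [-19,0,0]},{"hand": 1,"translation": [0,0,0],"angular": [-22,0,0]}])

```text
time: 9.0
eef_pos: [0.5428, -0.0236, 0.1612]
tool_rot: [0.674, -0.219, -0.67, -0.22]
wrist_force: [3.3, 1.0, -3.6]
finger_gap: 0.041
```

```bash
python3 - <<'E'
from h import *
s=rep()
E
```

```text
t 9.0 p [ 0.5428 -0.0236  0.1612] q [ 0.328 -0.107 -0.233  0.003 -1.44   0.611] gap 0.041
F [ 3.32  1.   -3.56] x [ 0.006 -0.001 -1.   ] y [-0.59  -0.807 -0.003] yaw_y deg -126.17
```

Request:
step_arm(targets=[{"hand": 1,"translation": [0,0,0],"angular": [-5,0,0]},{"hand": 1,"translation": [0,0,0],"angular": [-10,0,0]},{"hand": 1,"translation": [0,0,0],"angular": [-15,0,0]},{"hand": 1,"translation": [0,0,0],"angular": [-19,0,0]},{"hand": 1,"translation": [0,0,0],"angular": [-21,0,0]}])

```text
time: 9.5
eef_pos: [0.5431, -0.0231, 0.1612]
tool_rot: [0.703, -0.092, -0.699, -0.093]
wrist_force: [2.2, 1.9, -2.9]
finger_gap: 0.0409
```

```bash
python3 - <<'E'
from h import *
import pickle
s=rep()
for n in("top","side","wrist"):
    if n=="wrist": pickle.dump(camera_model("wrist"),open("w4.pkl","wb"))
    im=camera(n);cv2.imwrite(f"pics/{n}4.png",im[:,:,::-1])
a=cv2.imread("pics/top4.png")[140:270,225:360];b=cv2.imread("pics/side4.png")[130:290,190:360]
cv2.imwrite("pics/t4z.png",cv2.resize(a,None,fx=4.4,fy=4.4,interpolation=cv2.INTER_CUBIC))
cv2.imwrite("pics/s4z.png",cv2.resize(b,None,fx=3.5,fy=3.5,interpolation=cv2.INTER_CUBIC))
E
```

```text
t 9.5 p [ 0.5431 -0.0231  0.1612] q [ 0.329 -0.107 -0.232  0.002 -1.439  0.98 ] gap 0.0409
F [ 2.22  1.93 -2.88] x [ 0.007 -0.    -1.   ] y [-0.259 -0.966 -0.002] yaw_y deg -105.02
```

View pics/t4z.png

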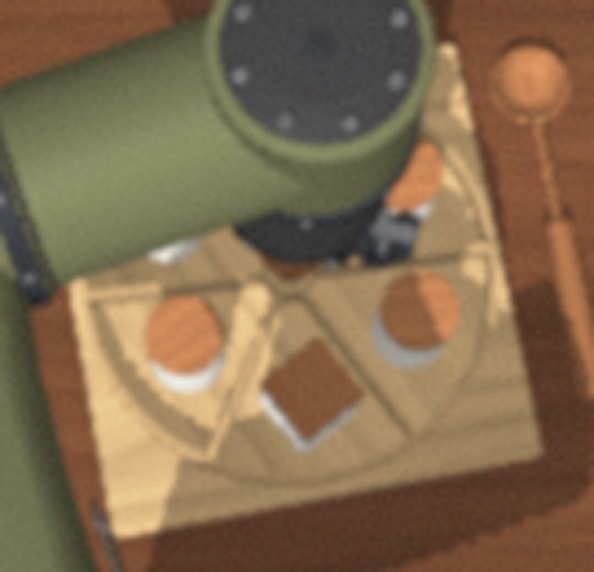

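View pics/s4z.png

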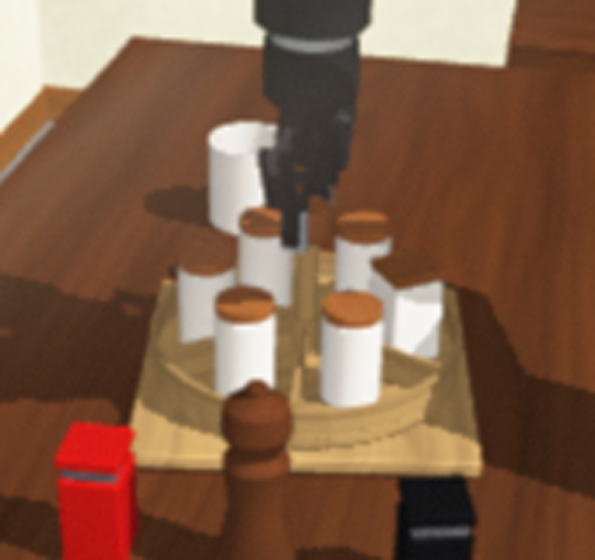

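View pics/wrist4.png

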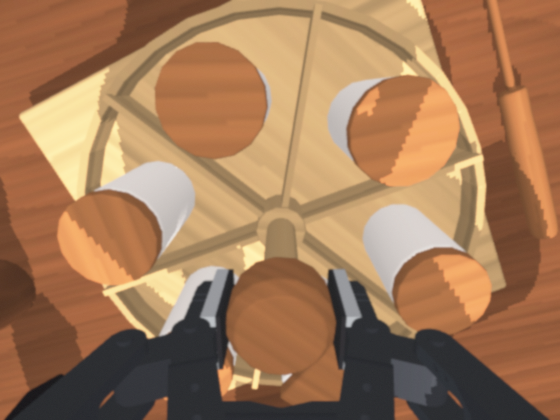

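Top zoom: the square lid's corners are (318,337), (363,385), (308,436), (263,390), close to the front centre. All jars are upright and the wrist view shows the jaws snug on the knob.

```bash
python3 - <<'E'
from h import *
m=camera_model("top")
f=lambda a:(np.array(a)+.5)/4.4-.5+np.array([225,140])
L=ray(m,f([[318,337],[363,385],[308,436],[263,390]]),.119)[:,:2]
print(L.mean(0),np.linalg.norm(np.roll(L,1,0)-L,axis=1))
y=np.radians(9.55)
for c in([.5407,-.024],[.5400,-.0225]):
    d=L.mean(0)-c; print("plinth frame",np.cos(y)*d[0]+np.sin(y)*d[1],-np.sin(y)*d[0]+np.cos(y)*d[1],"ang err",189.55-np.degrees(np.arctan2(d[1],d[0]))%360)
E
```

```text
[ 0.45999059 -0.03367821] [0.0458192  0.03924142 0.04480588 0.03819499]
plinth frame -0.08119656675018448 0.0038462726745230862 ang err 2.7120676119051836
plinth frame -0.08075513027301791 0.0022509251147021393 ang err 1.5966183741655584
```

Request:
step_arm(targets=[{"hand": 1,"translation": [0,0,0],"angular": [-1,0,0]},{"hand": 1,"translation": [0,0,0],"angular": [-2,0,0]},{"hand": 1,"translation": [0,0,0],"angular": [-2,0,0]},{"hand": 1,"translation": [0,0,0],"angular": [-2,0,0]},{"hand": 1,"translation": [0,0,0],"angular": [-2,0,0]}])

```text
time: 10.15
eef_pos: [0.5431, -0.023, 0.1612]
tool_rot: [0.705, -0.081, -0.7, -0.082]
wrist_force: [0.3, 2.0, -2.5]
finger_gap: 0.0413
```

Request:
step_arm(targets=[{"hand": 1,"translation": [0,0,0],"angular": [0,0,0]},{"hand": 1,"translation": [0,0,0],"angular": [0,0,0]},{"hand": 1,"translation": [0,0,0],"angular": [0,0,0]},{"hand": 1,"translation": [0,0,0],"angular": [0,0,0]},{"hand": 1,"translation": [0,0,0],"angular": [0,0,0]}])

```text
time: 10.65
eef_pos: [0.5431, -0.023, 0.1612]
tool_rot: [0.705, -0.081, -0.7, -0.082]
wrist_force: [1.5, 1.8, -3.4]
finger_gap: 0.0408
```

```bash
python3 - <<'E'
from h import *
s=rep();print(s["dq"].round(4))
a=camera("top")[140:270,225:360,::-1]
cv2.imwrite("pics/t5z.png",cv2.resize(a,None,fx=4.4,fy=4.4,interpolation=cv2.INTER_CUBIC))
E
```

```text
t 10.65 p [ 0.5431 -0.023   0.1612] q [ 0.329 -0.107 -0.232  0.002 -1.439  1.011] gap 0.0408
F [ 1.46  1.81 -3.41] x [ 0.007  0.    -1.   ] y [-0.229 -0.974 -0.002] yaw_y deg -103.21
[-0.0005 -0.0008 -0.001   0.0013  0.0015  0.0004]
```

View pics/t5z.png

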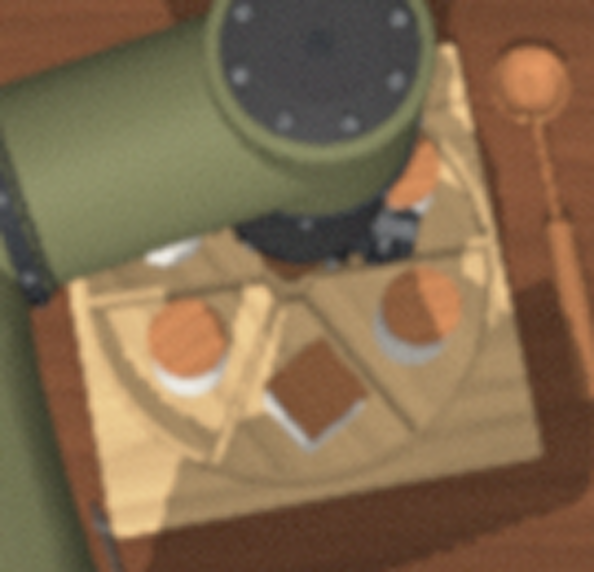

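The square lid centre is now at about (316,388), some 3 px further right, so within a few mm of the front line. Gripper and turntable are still. Handing in.

```bash
python3 -c "
from bench import *
print(hand_in()); s=get_state(); print(s['time'],s['finger_gap'],s['wrist_force'])"
```

```text
the job is handed in; nothing more can be done
None
the job is handed in; nothing more can be done
```

I pressed the square jar's lid home, turned the rack anticlockwise by about 113° by its knob, and handed the job in at about 10.7 s with the gripper holding the knob. No verdict was reported.

- **Lid:** the press ended with 19 N on the closed fingertips, which had stopped at a height of 119 mm. The side view then showed the lid flush on the jar. I did not measure its height again after the turn.
- **Jar position:** 2–4 mm off the front line and 81 mm out from the axis, measured about 2° before the end. I then turned the last 2°; a final top view looked right, but I did not measure it again.
- **Grip:** the gap is 41 mm on the 42 mm knob, with the squeeze set to 40 N. I did not read the contact force directly. The joints were at rest at the last check.
- **Other things:** all the jars I could see were upright after the turn; the arm hides part of the far side from above. The spoon, mug and pepper mill showed no sign of being touched, and nothing in the checks failed.
- **One discrepancy:** two estimates of the turntable's axis, one from the plinth corners and one from the knob, differed by about 1.7 mm, or about 1° of turn. I aimed between them, well inside the 14 mm allowed. While I was pressing the lid, the jar's bearing also shifted by about 4°, so I took it afresh before turning.

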